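Take the glaze pail off its hook and put it on the scale

TASK

Lift the small hoop-handled metal pail up and off the rack hook it hangs on, and set it down (do not drop it) upright in the middle of the scale's platform, ready for weighing out glaze, then let go. Leave the flat paddle hanging on its own hook and do not shift the jar, the cup or the brush that stand or lie nearby.

Things in the scene. Friction and masses are not known exactly. Their poses are not given: they have to be found in the camera images.
- pail: Open metal pail, 0.2 kg, 80 mm tall, diameter 60 mm at base, 80 mm at rim. Rigid hoop handle of 8 mm bar in its y-z plane: legs vertical at y = -22 and +22 mm (52 mm over outsides) from z = 98 to 130 mm, flat top at z = 144 mm (bar centre), spreading to the rim below. Origin: centre of underside, z up. Hangs by the hoop on one rack hook, x along the hook bar, underside 79 mm above table.
- pail_hoop (a point): Middle of the flat top of the pail's hoop (bar centre), 144 mm above the pail's underside.
- rack: Fixed wooden stand, left or right on the table: base board 180 x 280 x 18 mm, two posts 235 mm high standing 105 mm behind (+x of) the hook saddles, joined by a cross bar. From each post an 8 mm steel hook runs in the rack's -x direction, at y = +80 and -80 mm. Origin: on the table, below the middle between the two saddles.
- hook_a (a point): Saddle (lowest part, bar centre, 215 mm above the table) of the hook at the rack's y = +80 mm. Flat over 16 mm; in front (-x) the bar turns up to a tip 28 mm in front of the saddle, its top 18 mm above the saddle's bar centre; behind, the bar rises 8 mm and runs level to the post.
- hook_b (a point): The same point of the like hook at the rack's y = -80 mm.
- scale: Platform scale, fixed: dark green housing 170 x 150 x 52 mm with a round white dial on its -x side, steel platform 160 x 160 mm on top, its upper face 80 mm above the table. Origin: on the table, under the centre.
- pan (a point): Centre of the upper face of the scale's platform (80 mm above the table); axes as the scale's, z up.
- paddle: Bystander hanging on the other hook: flat steel paddle, 60 mm wide, 148 mm long, with a wooden handle and a wire loop 42 mm wide. Origin: middle of the loop's top, z up along the paddle.
- jar: Bystander: closed glass jar, diameter 48 mm, 55 mm high, standing on the rack's base board between the hooks. Origin: centre of the underside.
- cup: Bystander: small blue cup, rim diameter 68 mm, 45 mm high, on the table in front of the scale. Origin: centre of the underside.
- brush: Bystander: brush 170 mm long lying in the middle of the table, along its own x axis. Origin: underside, about mid-length.
Mind the look-alikes: they are no part of the job. What is shaped like the pail but green is not meant. Leave any turquoise look-alike of the scale alone.

How it is judged:
By the outcome, as a careful person would: the job done as asked, in the order asked, and still so for the second after the job is handed in, with the robot touching nothing.
It also fails if it takes over 51 s, if anything falls off the work surface, if the arm or the gripper's body presses on something with over 40 N, if the wrist force passes 120 N, or if a joint passes its speed limit or range.

ROBOT

A 6-joint arm with a two-finger parallel gripper is mounted at the origin on the work surface. World frame = base frame: x ahead of the robot, y to its left, z up, the work surface at z = 0. Lengths are in m, angles in rad, forces in N, time in s.
With the tool pointing down it reaches from about 0.35 to 0.975 m from the base axis. Payload 4.9 kg.
Tool frame: the origin (TCP) lies between the finger pads; the fingertips stand 19 mm ahead of it and the grasp point (between the pads) is the TCP; z points along the fingers, y is the line along which they close (so a half turn about z gives the same grasp; the last joint's range is limited). The gripper opens to 85 mm and grips with 20 to 120 N. Pads are 22 mm wide; open, the fingers measure 114 mm over their backs; the gripper's body (76 mm by 85 mm) begins 54 mm behind the grasp point. The pads swing forward as they close: fully open they stand 13 mm farther back than shut.
Start: joints at [-1.361, 0.053, 1.613, -0, 1.476, -0.119], TCP at [0.202, -0.592, 0.25] pointing down, gripper open.
Joint ranges: [-3.01, 3.01], [-1.01, 2.22], [0.06, 2.58], [-1.02, 4.17], [0.09, 2.62], [-3.14, 3.14]. Speed limits (rad/s): [2.57, 2.57, 3.14, 3.14, 3.14, 3.14].

INTERFACE

Orientations are given as a rotation vector (axis times angle).
In Python, from station import ctrl gives the robot as it stands. The module is installed in compiled form; this text tells all that it offers.
- The arm moves only by the tool servo_tool, never from a script. Its argument "increments" is a list that holds one entry, the list of rows, each a list of 5 numbers: the finger opening in cm, from 0 to 8.54, then the shift along the tool's x, y, z in cm, then the turn about the tool's z in degrees. A call has 1 to 5 rows; each row is the pose to reach, as a shift and turn from the pose commanded when the call began, along the tool's axes at that moment; what a row does not reach only later rows make up. A row lasts 1/10 s, in which the tool goes at most 50 mm and 8.59 degrees, less where a joint would pass 70% of its speed; a pose out of reach is approached as far as the arm can. A call with a gripper value outside its range is refused whole. The fingers move at their own pace and stop on an object; "newtons" is the grip in N (left out, the last holds). Time passes only in rows, so rows that repeat a pose let the fingers close. It gives the time, the measured TCP pose, the force, the opening and the grip force at its end, in the units of the state.
- ctrl.get_obs(): the state, without advancing time (a new reading comes with each control period).
- ctrl.get_image(name): name is "scene" or "top"; returns a dict with "img" (400x640x3 uint8, red, green, blue), "fx", "fy", "cx", "cy" (pixels), "k1" (the pictures are not rectified: a ray, as slopes to the right and down, at radius r is drawn at 1 + k1 r^2 times it, then the intrinsics apply), "rvec" (rotation vector, rad) and "tvec" (3), from world to camera coordinates, as OpenCV has them. Camera axes: x right, y down, z forward; pixel columns grow to the right and rows downward; lengths in m; the calibration is good to about 2 mm. A picture is of the moment at which its call begins. There is no depth.
- ctrl.finish_job(): hands the job in; it is judged then, once.
The state is a dict: "t": time; "q": joint angles; "dq": joint speeds; "effort": joint torques, N m; "tool_pos": TCP position; "tool_rot": TCP orientation; "contact_force": force on the tool from outside, world axes, zero at the start; "wrist_torque": the same for the moment, N m; "opening": finger opening in m; "grip_force": force on a finger pad.
Only numpy, scipy, OpenCV 4.12 (cv2) and the standard library are available. Lean on these libraries where they do the work, as an engineer would, in place of code of your own. Each camera call takes 0.05 s, during which the arm holds its last target. There are 200 camera calls.

## Working session

There is one attempt and no reset: what is moved stays moved. The work goes in short steps, Python scripts to look and compute and a tool call to move; the robot and the scene stay as the last step left them, time stands still between calls to the robot, and variables do not carry over. Pictures are saved under pics/ and viewed, at most 10 in all, crops included, and the job is handed in when it is done.

Besides the shell and the picture viewer there is one more tool, called by a JSON object that holds its "method" and its "body". servo_tool: Moves the arm, as the interface text tells. Its arguments: {"type":"object","properties":{"increments":{"type":"array"},"newtons":{"type":"number"}},"required":["increments"]}

```bash
mkdir -p pics; cat > h.py <<'E'
import numpy as np, cv2, pickle
from station import ctrl
from scipy.spatial.transform import Rotation as R
def shot(n,tag):
    d=ctrl.get_image(n); pickle.dump(d,open(f'{tag}.pkl','wb')); cv2.imwrite(f'pics/{tag}.png',d['img'][:,:,::-1]); return d
def load(tag): return pickle.load(open(f'{tag}.pkl','rb'))
def ray(d,u,v):
    x=(u-d['cx'])/d['fx'];y=(v-d['cy'])/d['fy'];a,b=x,y
    for _ in range(30):
        s=1+d['k1']*(a*a+b*b);a,b=x/s,y/s
    M=R.from_rotvec(np.ravel(d['rvec'])).as_matrix();t=np.ravel(d['tvec'])
    return -M.T@t, M.T@np.array([a,b,1])
def onz(d,u,v,z):
    o,r=ray(d,u,v); return o+r*(z-o[2])/r[2]
def tri(d1,p1,d2,p2):
    A=[];b=[]
    for d,p in((d1,p1),(d2,p2)):
        o,r=ray(d,*p);r=r/np.linalg.norm(r);P=np.eye(3)-np.outer(r,r);A.append(P);b.append(P@o)
    return np.linalg.lstsq(np.vstack(A),np.hstack(b),rcond=None)[0]
def proj(d,P):
    c=R.from_rotvec(np.ravel(d['rvec'])).as_matrix()@np.asarray(P,float)+np.ravel(d['tvec'])
    a,b=c[:2]/c[2];s=1+d['k1']*(a*a+b*b);return np.array([d['fx']*a*s+d['cx'],d['fy']*b*s+d['cy']])
E
python3 - <<'E'
from h import *
for n in('scene','top'):
    d=shot(n,n+'0'); print(n,d['fx'],d['k1'],ray(d,320,200))
o=ctrl.get_obs();print(o['tool_pos'],R.from_rotvec(o['tool_rot']).as_matrix().round(3),o['t'])
E
```

```text
scene 429.2874182698408 -0.06170696420054112 (array([ 0.88556633, -0.77699455,  0.82759223]), array([-0.39053547,  0.68132512, -0.61918866]))
top 360.9342914436263 0.00863441627545967 (array([ 0.31073224, -0.04829353,  1.38056621]), array([ 0.09077878, -0.00852101, -0.99590892]))
[ 0.20170415 -0.59098838  0.24916687] [[ 0.946  0.323 -0.   ]
 [ 0.323 -0.946  0.002]
 [ 0.    -0.002 -1.   ]] 0.1
```

View pics/scene0.png

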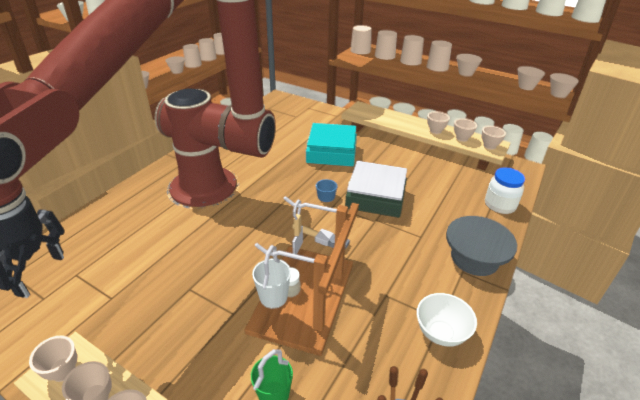

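View pics/top0.png

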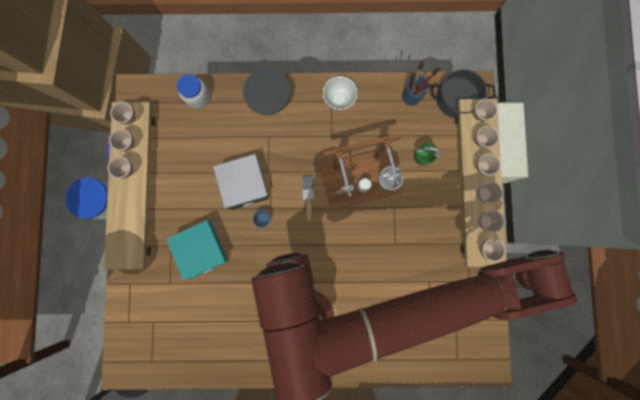

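Pails: the metal one is at scene (272,283) / top (391,178), hanging on the hook. The green one at scene (272,380) / top (427,152) is the look-alike. Scales: the dark-green housing with a steel platform is at scene (377,187) / top (241,181), and the turquoise one at scene (332,145) / top (197,250) is the look-alike. The metal pail and dark-green scale fit the description, and I'll check them in an enlarged crop.

```bash
python3 - <<'E'
from h import *
t=load('top0')['img'];s=load('scene0')['img']
a=cv2.resize(t[125:215,315:415],(400,360),interpolation=cv2.INTER_CUBIC)
b=cv2.resize(s[190:340,240:365],(400,480),interpolation=cv2.INTER_CUBIC)
c=np.zeros((480,800,3),np.uint8);c[:360,:400]=a;c[:,400:]=b
a=cv2.resize(t[145:215,205:275],(120,120));c[360:,:120]=a
cv2.imwrite('pics/crop1.png',c[:,:,::-1])
E
```

```text
(no output)
```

View pics/crop1.png

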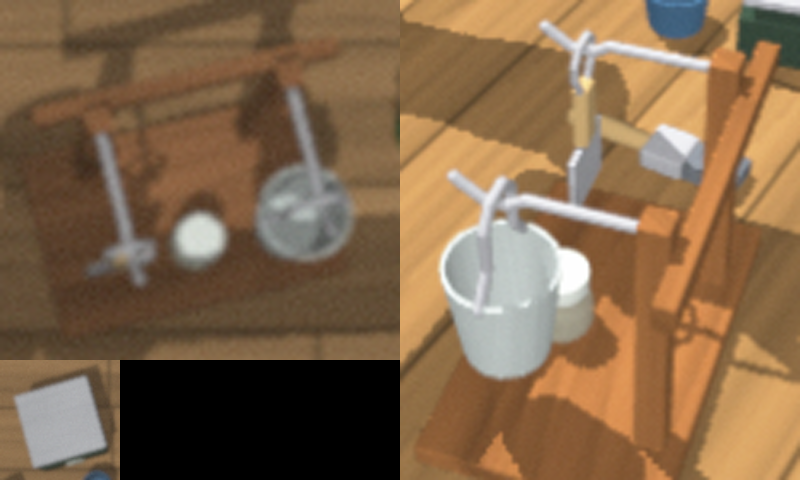

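The crop shows the metal pail hung on the right (-y) hook: rim circle at crop (305,213), hoop top at scene crop (505,182). The paddle hangs on the left hook, the jar stands between them, and the steel platform is at lower left. Now I'll measure.

```bash
python3 - <<'E'
from h import *
t=load('top0');s=load('scene0')
tp=lambda x,y:(315+x/4-.4,125+y/4-.4)
sp=lambda x,y:(240+(x-400)*.3125-.4,190+y*.3125-.4)
print('rim top',onz(t,*tp(305,213),.159),'scene',onz(s,*sp(502,268),.159),'tri',tri(t,tp(305,213),s,sp(502,268)))
print('hoop scene',onz(s,*sp(505,184),.223))
for a in((100,135),(138,280),(293,90),(318,185)): print('hook',onz(t,*tp(*a),.223)[:2])
print('hook scene tip b',onz(s,*sp(452,176),.232),'post b',onz(s,*sp(638,228),.223), onz(s,*sp(525,204),.223))
print('hook scene tip a',onz(s,*sp(543,26),.232),'post a',onz(s,*sp(710,66),.223))
hsv=cv2.cvtColor(t['img'],cv2.COLOR_RGB2HSV)
m=((hsv[...,1]<45)&(hsv[...,2]>110)).astype(np.uint8);w=np.zeros_like(m);w[145:215,205:275]=m[145:215,205:275]
w=cv2.morphologyEx(w,cv2.MORPH_OPEN,np.ones((5,5)))
cs=max(cv2.findContours(w,0,2)[0],key=cv2.contourArea);r=cv2.minAreaRect(cs)
print(r);P=[onz(t,*p,.08)[:2] for p in cv2.boxPoints(r)];print(np.array(P),np.mean(P,0),[np.linalg.norm(P[i]-P[i-1]) for i in range(4)])
g=cv2.cvtColor(s['img'],cv2.COLOR_RGB2HSV)
w=np.zeros_like(m);w[155:205,340:415]=((g[...,1]<45)&(g[...,2]>110))[155:205,340:415]
w=cv2.morphologyEx(w,cv2.MORPH_OPEN,np.ones((3,3)))
cs=max(cv2.findContours(w,0,2)[0],key=cv2.contourArea)
q=cv2.approxPolyDP(cs,5,True)[:,0];print(q.tolist());P=[onz(s,*map(float,p),.08)[:2] for p in q];print(np.array(P),np.mean(P,0))
E
```

```text
rim top [ 0.49655609 -0.30120392  0.159     ] scene [ 0.50335088 -0.3046698   0.159     ] tri [ 0.49870139 -0.30144605  0.15305683]
hoop scene [ 0.50090968 -0.29228163  0.223     ]
hook [ 0.5520011  -0.12293655]
hook [ 0.43315359 -0.1521276 ]
hook [ 0.58819794 -0.28074316]
hook [ 0.50966925 -0.29905699]
hook scene tip b [ 0.47478333 -0.31102308  0.232     ] post b [ 0.59084191 -0.28085546  0.223     ] [ 0.52145293 -0.30000449  0.223     ]
hook scene tip a [ 0.4374065  -0.15703901  0.232     ] post a [ 0.55374316 -0.12388325  0.223     ]
((239.73077392578125, 180.3461456298828), (44.55453872680664, 44.729949951171875), 74.74488067626953)
[[0.56103371 0.33313754]
 [0.60379358 0.17595059]
 [0.44517292 0.13188402]
 [0.40339654 0.28743311]] [0.50334919 0.23210132] [np.float64(0.1641291339009021), np.float64(0.16289918407771897), np.float64(0.16462799159903377), np.float64(0.1610614384801778)]
[[356, 162], [347, 191], [401, 199], [405, 168]]
[[0.41189366 0.27422385]
 [0.45901342 0.12316871]
 [0.60721275 0.17122509]
 [0.5579498  0.32599356]] [0.50901741 0.2236528 ]
```

{"method": "servo_tool", "body": {"increments": [[[8.5, 2.5, -1, -2.5, 1], [8.5, 6.5, -3, -5, 2], [8.5, 10.5, -5, -6, 3], [8.5, 14.5, -6.8, -6, 4], [8.5, 18.5, -8.6, -6, 5]]], "newtons": 40}}

```text
t: 0.6
tool_pos: [0.3501, -0.4491, 0.3107]
tool_rot: [3.118, 0.377, 0.001]
contact_force: [0.1, -0.8, -0.6]
opening: 0.0848
grip_force: 0.0
```

```bash
cat >> h.py <<'E'
def go(P,yaw=None):
    o=ctrl.get_obs();M=R.from_rotvec(o['tool_rot']).as_matrix()
    print('t',o['t'],'pos',np.round(o['tool_pos'],4),'yaw',round(np.degrees(np.arctan2(M[1,0],M[0,0])),2),'tilt',M[2].round(3),'shift cm',(M.T@(np.array(P)-o['tool_pos'])*100).round(2),'F',np.round(o['contact_force'],1),o['opening'],o['grip_force'])
E
python3 -c "
from h import *
go([.5,-.303,.31])"
```

```text
t 0.6 pos [ 0.3501 -0.4491  0.3107] yaw 13.77 tilt [ 0.     0.001 -1.   ] shift cm [ 18.03 -10.62   0.07] F [ 0.1 -0.8 -0.6] 0.08482919761435083 0.0
```

{"method": "servo_tool", "body": {"increments": [[[8.5, 4, -2.4, 0, 0], [8.5, 8, -4.7, 0, 0], [8.5, 12, -7, 0, 0], [8.5, 16, -9.4, 0, 0], [8.5, 18, -10.6, 0, 0]]]}}

```text
t: 1.1
tool_pos: [0.5003, -0.3015, 0.3097]
tool_rot: [-3.117, -0.383, 0.0]
contact_force: [0.2, 0.1, -0.3]
opening: 0.0851
grip_force: 0.0
```

{"method": "servo_tool", "body": {"increments": [[[8.5, 0, 0, 2, 0], [8.5, 0, 0, 4, 0], [8.5, 0, 0, 5, 0], [8.5, 0, 0, 5, 0]]]}}

```text
t: 1.5
tool_pos: [0.4976, -0.3037, 0.2577]
tool_rot: [-3.115, -0.378, 0.005]
contact_force: [-0.6, -0.1, 0.1]
opening: 0.085
grip_force: 0.0
```

```bash
python3 -c "
from h import *
go([.5,-.303,.198])
s=shot('scene','s1')['img'];c=cv2.resize(s[160:310,200:360],(800,600)[:1]+(600,),interpolation=cv2.INTER_CUBIC) if 0 else cv2.resize(s[170:310,210:370],(800,600)) 
cv2.imwrite('pics/s1c.png',c[:,:,::-1])"
```

```text
t 1.5 pos [ 0.4976 -0.3037  0.2577] yaw 13.83 tilt [-0.003 -0.004 -1.   ] shift cm [0.27 0.01 5.97] F [-0.6 -0.1  0.1] 0.08498777415883318 0.0
```

View pics/s1c.png

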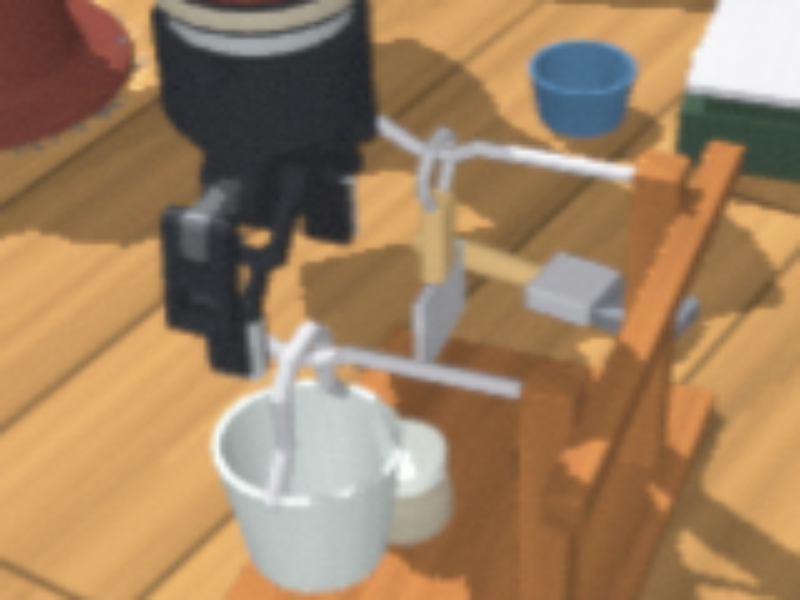

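The crop shows the open fingers (tips near (240,375) and (340,240)) just behind and left of the hoop top at (312,327). The hoop legs are at about (285,400) and (330,375). I'll check the leg midpoint against the TCP.

```bash
python3 -c "
from h import *
s=load('s1');f=lambda x,y:(210+x/5-.4,170+y*140/600-.4)
print(onz(s,*f(285,390),.197),onz(s,*f(331,375),.197), onz(s,*f(312,327),.227))
print(proj(s,[.4976,-.3037,.2387]), 'tips px',f(250,372),f(338,240),[onz(s,*f(*p),.2577-.019+.006) for p in((250,372),(338,240))])
y=np.radians(13.8);e=np.array([-np.sin(y),np.cos(y),0])
for c in([.5,-.303,.197],[.503,-.305,.197],[.503,-.298,.197]):print([proj(s,np.array(c)+k*.022*e) for k in(-1,1)],'vs',f(285,390),f(331,375))
"
```

```text
[ 0.49687394 -0.30893413  0.197     ] [ 0.50694947 -0.29125467  0.197     ] [ 0.5007892  -0.29316533  0.227     ]
[267.21163364 244.2139416 ] tips px (259.6, 256.40000000000003) (277.20000000000005, 225.6) [array([ 0.5087363 , -0.34250635,  0.2447    ]), array([ 0.4868205 , -0.25401581,  0.2447    ])]
[array([265.41080648, 267.06613433]), array([273.6414556 , 251.95665492])] vs (266.6, 260.6) (275.8, 257.1)
[array([266.04044485, 268.29914888]), array([274.27098764, 253.10065964])] vs (266.6, 260.6) (275.8, 257.1)
[array([268.13552216, 266.0677376 ]), array([276.24644747, 251.03025607])] vs (266.6, 260.6) (275.8, 257.1)
```

{"method": "servo_tool", "body": {"increments": [[[8.5, 0.4, 0, 1.5, 0], [8.5, 0.4, 0, 3, 0], [8.5, 0.4, 0, 4.5, 0], [8.5, 0.4, 0, 6, 0], [8.5, 0.4, 0, 6, 0]]]}}

```text
t: 2.05
tool_pos: [0.5009, -0.3023, 0.1963]
tool_rot: [-3.114, -0.378, 0.007]
contact_force: [0.6, 0.9, -1.3]
opening: 0.0849
grip_force: 0.0
```

{"method": "servo_tool", "body": {"increments": [[[5.5, 0, 0, 0, 0], [4, 0, 0, 0, 0], [4, 0, 0, 0, 0], [4, 0, 0, 0, 0], [4, 0, 0, 0, 0]]], "newtons": 40}}

```text
t: 2.55
tool_pos: [0.5032, -0.3042, 0.2018]
tool_rot: [3.116, 0.378, 0.004]
contact_force: [1.5, -1.6, 3.3]
opening: 0.0507
grip_force: 41.3
```

```bash
python3 -c "
from h import *
go([.5,-.303,.198])
s=shot('scene','s2')['img'];c=cv2.resize(s[170:310,210:370],(800,600)) 
cv2.imwrite('pics/s2c.png',c[:,:,::-1])"
```

```text
t 2.55 pos [ 0.5032 -0.3042  0.2018] yaw 13.84 tilt [ 0.002  0.003 -1.   ] shift cm [-0.28 -0.19  0.38] F [ 1.5 -1.6  3.3] 0.050659682464149466 41.28951113205403
```

View pics/s2c.png

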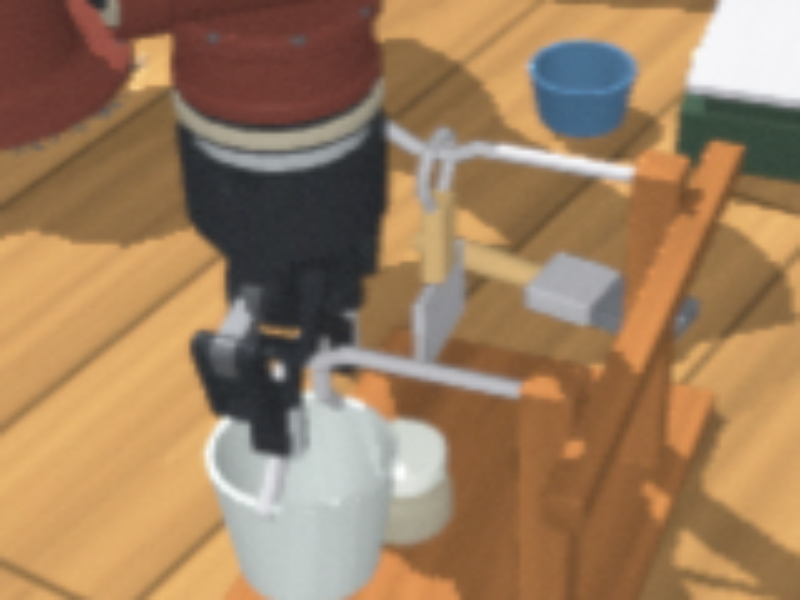

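The grip holds: opening 51 mm, 41 N, fingers on both hoop legs. Next I'll lift 3 cm and slide off along the rack's -x.

{"method": "servo_tool", "body": {"increments": [[[4, 0, 0, -0.8, 0], [4, 0, 0, -1.6, 0], [4, 0, 0, -2.4, 0], [4, 0, 0, -3, 0], [4, 0, 0, -3, 0]]], "newtons": 50}}

```text
t: 3.1
tool_pos: [0.5029, -0.3038, 0.2317]
tool_rot: [3.117, 0.378, 0.002]
contact_force: [-0.5, -0.1, -1.7]
opening: 0.0502
grip_force: 51.9
```

{"method": "servo_tool", "body": {"increments": [[[4, -1.5, 0, 0, 0], [4, -3.5, 0, 0, 0], [4, -5.5, 0, 0, 0], [4, -7.5, 0, 0, 0], [4, -9.5, 0, 0, 0]]]}}

```text
t: 3.6
tool_pos: [0.4083, -0.3261, 0.2295]
tool_rot: [-3.118, -0.378, 0.002]
contact_force: [0.4, 0.0, -1.8]
opening: 0.0501
grip_force: 52.0
```

```bash
python3 -c "
from h import *
go([.41,-.32,.38])
s=shot('scene','s3')['img'];c=cv2.resize(s[150:310,190:370],(800,600)) 
cv2.imwrite('pics/s3c.png',c[:,:,::-1])"
```

```text
t 3.6 pos [ 0.4083 -0.3261  0.2295] yaw 13.83 tilt [-0.001 -0.001 -1.   ] shift cm [  0.29  -0.57 -15.05] F [ 0.4  0.  -1.8] 0.05013677555788886 52.04726167023182
```

View pics/s3c.png

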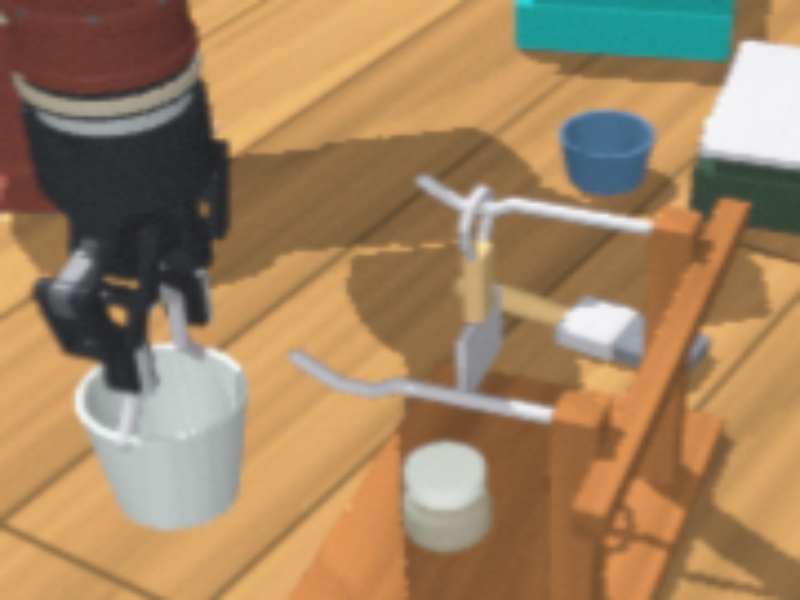

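The picture shows the pail clear of the hook, upright in the gripper, with the paddle still hanging and the jar still standing. I'll raise it over the hooks and carry it to the scale.

{"method": "servo_tool", "body": {"increments": [[[4, 0, 0, -2.5, 0], [4, 0, 0, -6, 0], [4, 0, 0, -9.5, 0], [4, 0, 0, -13, 0], [4, 0, 0, -16, 0]]]}}

```text
t: 4.15
tool_pos: [0.4095, -0.3262, 0.3919]
tool_rot: [3.118, 0.378, 0.0]
contact_force: [-0.7, -0.2, -1.9]
opening: 0.0505
grip_force: 52.4
```

```bash
python3 -c "
from h import *
go([.506,.228,.39])"
```

```text
t 4.15 pos [ 0.4095 -0.3262  0.3919] yaw 13.81 tilt [ 0.     0.001 -1.   ] shift cm [ 22.6  -51.51   0.16] F [-0.7 -0.2 -1.9] 0.050534049239907196 52.354041282087564
```

{"method": "servo_tool", "body": {"increments": [[[4, 0.9, -2, 0, 0], [4, 2.4, -5.5, 0, 0], [4, 4, -9, 0, 0], [4, 5.6, -12.7, 0, 0], [4, 7.2, -16.4, 0, 0]]]}}

```text
t: 4.65
tool_pos: [0.4402, -0.1484, 0.3897]
tool_rot: [-3.119, -0.377, 0.001]
contact_force: [0.1, 0.9, -1.6]
opening: 0.0499
grip_force: 52.6
```

{"method": "servo_tool", "body": {"increments": [[[4, 1.6, -3.6, 0, 0], [4, 3.2, -7.2, 0, 0], [4, 4.8, -10.8, 0, 0], [4, 6.4, -14.4, 0, 0], [4, 8, -18, 0, 0]]]}}

```text
t: 5.15
tool_pos: [0.4749, 0.0455, 0.3898]
tool_rot: [3.119, 0.378, -0.001]
contact_force: [1.2, -0.1, -1.4]
opening: 0.0502
grip_force: 52.6
```

{"method": "servo_tool", "body": {"increments": [[[4, 1.6, -3.6, 0, 0], [4, 3.2, -7.2, 0, 0], [4, 4.8, -10.8, 0, 0], [4, 6.4, -14.4, 0, 0], [4, 7.4, -17, 0, 0]]]}}

```text
t: 5.65
tool_pos: [0.5063, 0.2287, 0.3894]
tool_rot: [3.118, 0.38, -0.002]
contact_force: [-0.5, -1.0, -2.3]
opening: 0.0499
grip_force: 52.6
```

{"method": "servo_tool", "body": {"increments": [[[4, 0, 0, 2, 0], [4, 0, 0, 5, 0], [4, 0, 0, 8, 0], [4, 0, 0, 11, 0], [4, 0, 0, 13, 0]]]}}

```text
t: 6.15
tool_pos: [0.5052, 0.2261, 0.2568]
tool_rot: [3.118, 0.378, -0.007]
contact_force: [-0.2, -0.2, -2.6]
opening: 0.0503
grip_force: 52.6
```

```bash
python3 -c "
from h import *
go([.506,.228,.203])
s=shot('scene','s4')['img'];t=shot('top','t4')['img']
c=np.hstack([cv2.resize(s[80:240,310:450],(420,480)),cv2.resize(t[130:230,190:280],(380,480))])
cv2.imwrite('pics/s4c.png',c[:,:,::-1])"
```

```text
t 6.15 pos [0.5052 0.2261 0.2568] yaw 13.83 tilt [-0.005  0.    -1.   ] shift cm [ 0.15 -0.17  5.38] F [-0.2 -0.2 -2.6] 0.05027920120562541 52.60136788710952
```

View pics/s4c.png

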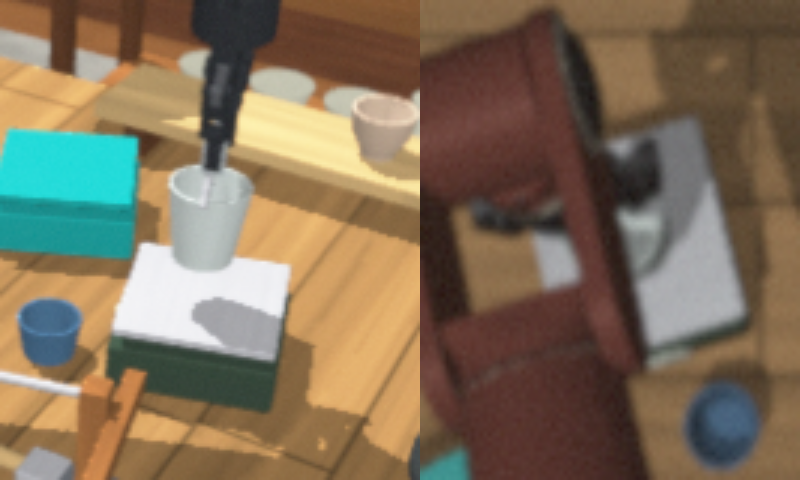

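The pail hangs upright above the platform, centred on it in the scene crop at about (205,255). I'll lower it gently.

{"method": "servo_tool", "body": {"increments": [[[4, 0.1, -0.1, 1.5, 0], [4, 0.1, -0.1, 3, 0], [4, 0.1, -0.1, 4, 0], [4, 0.1, -0.1, 4.6, 0], [4, 0.1, -0.1, 4.8, 0]]]}}

```text
t: 6.75
tool_pos: [0.5071, 0.2281, 0.2114]
tool_rot: [3.118, 0.378, -0.002]
contact_force: [1.1, -0.1, -2.6]
opening: 0.0502
grip_force: 52.7
```

{"method": "servo_tool", "body": {"increments": [[[4, 0, 0, 0.2, 0], [4, 0, 0, 0.3, 0], [4, 0, 0, 0.4, 0]]]}}

```text
t: 7.05
tool_pos: [0.5078, 0.2283, 0.2089]
tool_rot: [-3.119, -0.378, -0.002]
contact_force: [-0.8, -0.3, -1.9]
opening: 0.0503
grip_force: 52.7
```

```bash
python3 -c "
from h import *
go([.506,.228,.203])
s=shot('scene','s5')['img']
c=cv2.resize(s[100:240,310:450],(600,600),interpolation=cv2.INTER_CUBIC)
cv2.imwrite('pics/s5c.png',c[:,:,::-1])"
```

```text
t 7.05 pos [0.5078 0.2283 0.2089] yaw 13.84 tilt [ 0.001 -0.    -1.   ] shift cm [-0.18 -0.01  0.59] F [-0.8 -0.3 -1.9] 0.050336976426294096 52.7293393202126
```

View pics/s5c.png

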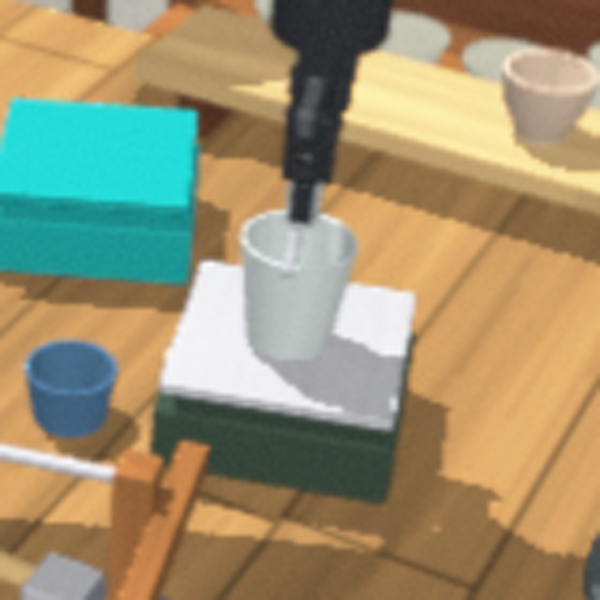

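The pail base at about (287,343) lies on the platform centre, where the diagonals cross at about (289,342), and is just above the surface. I'll ease it down until contact.

{"method": "servo_tool", "body": {"increments": [[[4, 0, 0, 0.1, 0], [4, 0, 0, 0.2, 0], [4, 0, 0, 0.3, 0], [4, 0, 0, 0.3, 0]]]}}

```text
t: 7.5
tool_pos: [0.5073, 0.2282, 0.2051]
tool_rot: [3.119, 0.379, -0.0]
contact_force: [0.0, 0.2, -1.9]
opening: 0.0502
grip_force: 52.7
```

{"method": "servo_tool", "body": {"increments": [[[4, 0, 0, 0.1, 0], [4, 0, 0, 0.2, 0], [4, 0, 0, 0.2, 0], [4, 0, 0, 0.2, 0]]]}}

```text
t: 7.9
tool_pos: [0.5079, 0.2283, 0.2042]
tool_rot: [-3.119, -0.378, -0.002]
contact_force: [-1.1, -1.9, 3.2]
opening: 0.0505
grip_force: 53.1
```

Contact felt: the vertical force went from -1.9 to +3.2 N. Release, then withdraw straight up.

{"method": "servo_tool", "body": {"increments": [[[6, 0, 0, 0, 0], [7, 0, 0, 0, 0], [8.5, 0, 0, 0, 0], [8.5, 0, 0, 0, 0], [8.5, 0, 0, 0, 0]]]}}

```text
t: 8.4
tool_pos: [0.5074, 0.2282, 0.2032]
tool_rot: [-3.119, -0.378, 0.0]
contact_force: [-0.9, -0.2, -0.2]
opening: 0.085
grip_force: 0.0
```

{"method": "servo_tool", "body": {"increments": [[[8.5, 0, 0, -1, 0], [8.5, 0, 0, -3, 0], [8.5, 0, 0, -6, 0], [8.5, 0, 0, -9, 0], [8.5, 0, 0, -12, 0]]]}}

```text
t: 8.9
tool_pos: [0.5074, 0.2282, 0.3254]
tool_rot: [-3.119, -0.378, -0.001]
contact_force: [0.8, 0.3, -0.1]
opening: 0.0848
grip_force: 0.0
```

{"method": "servo_tool", "body": {"increments": [[[8.5, -3, 0, 0, 0], [8.5, -6, 0, 0, 0], [8.5, -9, 0, 0, 0], [8.5, -9, 0, 0, 0], [8.5, -9, 0, 0, 0]]]}}

```text
t: 9.4
tool_pos: [0.4202, 0.2067, 0.3243]
tool_rot: [-3.118, -0.379, -0.004]
contact_force: [0.1, -0.4, 0.0]
opening: 0.0849
grip_force: 0.0
```

```bash
python3 -c "
from h import *
go([.506,.228,.203])
s=shot('scene','s6')['img']
c=cv2.resize(s[110:310,230:450],(660,600),interpolation=cv2.INTER_CUBIC)
cv2.imwrite('pics/s6c.png',c[:,:,::-1])"
```

```text
t 9.4 pos [0.4202 0.2067 0.3243] yaw 13.85 tilt [ 0.002 -0.    -1.   ] shift cm [ 8.810e+00 -1.000e-02  1.215e+01] F [ 0.1 -0.4  0. ] 0.08494943204020758 0.0
```

View pics/s6c.png

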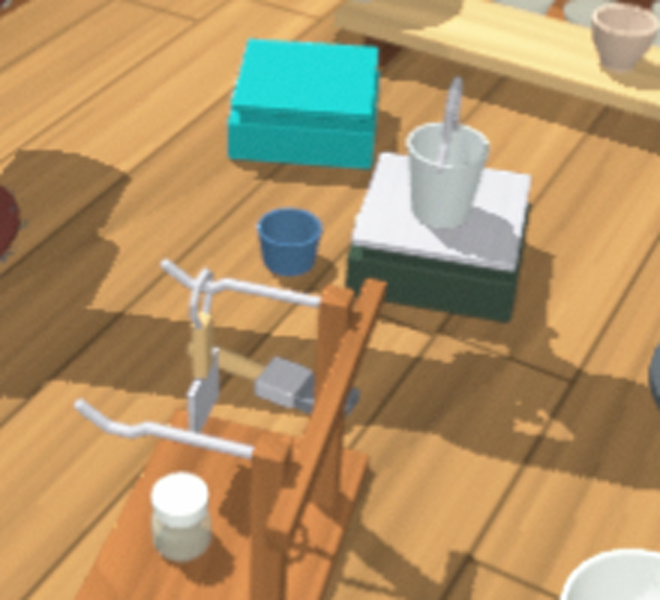

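The pail stands upright at about (443,212), on the platform centre at about (444,210). The paddle is still on its hook, the jar, cup and brush are where they were, and the gripper is clear.

```bash
python3 -c "
from h import *
print(ctrl.finish_job())"
```

```text
the job is handed in; nothing more can be done
None
```

The metal pail now stands upright in the middle of the dark-green scale's platform and has been let go; the paddle, jar, cup and brush look undisturbed in the last picture, and the job was handed in at about 9.4 s.

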